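# Clamp the re-glued viewer in the screw press

### The arm

A 6-joint arm with a two-finger parallel gripper is mounted at the origin on the work surface. World frame = base frame: x ahead of the robot, y to its left, z up, the work surface at z = 0. Lengths are in m, angles in rad, forces in N, time in s.
With the tool pointing down it reaches from about 0.35 to 0.975 m from the base axis. Payload 4.9 kg.
Tool frame: the origin (TCP) lies midway between the tips of the shut fingers; the grasp point (between the pads) lies 19 mm behind it; z points along the fingers, y is the direction in which the jaws open and shut (so a half turn about z gives the same grasp; the last joint's range is limited). The gripper opens to 85 mm and grips with 20 to 120 N. Pads are 22 mm wide; open, the fingers measure 114 mm over their backs; the gripper's body (76 mm by 85 mm) begins 54 mm behind the grasp point. The pads swing forward as they close: fully open they stand 13 mm farther back than shut.
Start: joints at [1.21, 0.053, 1.613, -0, 1.476, -0.119], TCP at [0.15, 0.607, 0.231] pointing down, gripper open.
Joint ranges: [-3.01, 3.01], [-1.01, 2.22], [0.06, 2.58], [-1.02, 4.17], [0.09, 2.62], [-3.14, 3.14]. Speed limits (rad/s): [2.57, 2.57, 3.14, 3.14, 3.14, 3.14].

### API

Orientations are given as a rotation vector (axis times angle).
In Python, from station import ctrl gives the robot as it stands.
- The arm moves only by the shell command python3 -m jog 'ROWS' [FORCE]. ROWS is JSON, one flat list of numbers, 7 for each row, row after row: the opening, from 0 (shut) to 1 (fully open), then the shift along the tool's x, y, z in m, then the turn, a rotation vector about the tool's x, y, z in degrees. A call has 1 to 10 rows; each row shifts and turns the commanded pose from where the row before left it, along the tool's axes as they then stand; what a row does not reach is not made up. A row lasts 1/8 s, in which the tool goes at most 62.5 mm and 10.7 degrees, less where a joint would pass 70% of its speed; a pose out of reach is approached as far as the arm can. A call with a gripper value outside its range is refused whole. The fingers move at their own pace and stop on an object; FORCE is the grip in N (left out, the last holds). Time passes only in rows, so rows that do not move let the fingers close. It gives the time, the measured TCP pose, the force and the opening at its end, in the units of the state.
- ctrl.get_obs(): the state, without advancing time (a new reading comes with each control period).
- ctrl.get_image(name): name is "scene" or "side" or "wrist"; returns a dict with "image" (480x640x3 uint8, blue, green, red), "camera_matrix" (3x3 intrinsics, pixels), "rvec" (rotation vector, rad) and "tvec" (3), from world to camera coordinates, as OpenCV has them; the wrist camera has in their place "mount" (4x4, takes a point from camera to tool coordinates, whose origin is the TCP and whose axes are the flange's). Camera axes: x right, y down, z forward; pixel columns grow to the right and rows downward; lengths in m; the calibration is good to about 2 mm. The wrist camera is an equidistant fisheye: a pixel r from the principal point sees the ray r / f radians off the axis. A picture is of the moment at which its call begins: read the wrist's pose just before it. There is no depth.
- ctrl.finish_job(): hands the job in, once; it reports no verdict.
Trained networks look in a picture, given as the dict that the camera call returned (one of the last four; its "shot" number tells which), for a name from the list of things; names that differ only in an ending like _2 or _b are one class to them, and where a whole thing is asked for, a point or a joint stands for the part that bears it (a point fixed in the world has none). Each returns a list of dicts, best first, with "p" (0 to 1); they miss things now and then, are a little off and sometimes report something else, mostly with a low value. They report only what shows in the picture. A call takes as long as a camera call. They do not tell look-alikes from the thing itself.
- ctrl.boxes_of(target, picture): "box" ([centre column, centre row, width, height] in pixels, round what is visible of it).
The state is a dict: "t": time; "q": joint angles; "dq": joint speeds; "effort": joint torques, N m; "tool_pos": TCP position; "tool_rot": TCP orientation; "contact_force": force on the tool from outside, world axes, zero at the start; "wrist_torque": the same for the moment, N m; "opening": finger opening in m.
Only numpy, scipy, OpenCV 4.12 (cv2) and the standard library are available. Lean on these libraries where they do the work, as an engineer would, in place of code of your own. Each camera call takes 0.05 s, during which the arm holds its last target. There are 200 camera calls.

### The job

The plastic viewer has just been re-glued under its orange patch. Lay it flat on the bed of the green screw press, patch up and centred under the round foot, then wind the red-knobbed crank clockwise until the foot meets the patch and snug it down by feel, about a quarter turn past touching: firm, but not so hard that the case cracks. Let go and leave it clamped, with the other things on the shelf left where they stand.

Things in the scene. Friction and masses are not known exactly. Their poses are not given: they have to be found in the camera images.
- press: Green C-frame screw press fixed to the shelf. Origin on the shelf under its vertical screw axis, z up. Base plate 150 mm in x (centred), y from -115 to +75 mm. A 44 x 34 mm column stands at y -105 to -71; an overhead arm, 44 mm wide in x, runs from it to just past the axis, underside 140 mm and top 175 mm above the shelf. Open to -x, +x and +y below the arm.
- bed (a point): Point on the press's bed (flat top of the base plate, 25 mm above the shelf) on the screw axis, straight below the foot. The viewer goes in from the press's -x side, lengthwise, eyepiece half left sticking out.
- foot: Press's sprung foot: disc 40 mm across, 12 mm thick, rubber face. Origin at the centre of its underside, z up. Goes straight down with the screw without turning; its spring gives up to 12 mm at 12 N per mm. At crank value q its unloaded underside is 89 - 3.18 q mm above the shelf. Snug is 25 to 100 N on the viewer (60 N: a quarter turn past touching); over 140 N the case cracks.
- crank (a joint): Crank angle q in rad; grows clockwise seen from above, lowering screw, crank and foot 3.18 mm per rad (20 mm a turn). Starts at 0 to 2.4, stops at 14.1. The crank arm points 1.2 - q rad counter-clockwise from press +x. Stays where left. Drags with a steady 7 N at the knob; each N of foot force adds 0.064 N (nearly 4 N more a quarter turn past touching).
- knob_center (a point): Centre of the crank's upright red knob, 24 mm across, 46 mm tall, 50 mm from the screw axis, 260 - 3.18 q mm above the shelf. It spins freely on the crank, so it can be held at a constant orientation and carried round. The flat crank arm's top is 25 mm, the hub's 23 mm, below this point; nothing is above.
- viewer: Grey plastic viewer, a box 170 (x) x 56 (y) x 40 (z) mm with a round black eyepiece (34 mm across, 14 mm long) on its -x end; 0.15 to 0.3 kg, balanced at its middle. Origin at the centre of its underside, x along its length away from the eyepiece, z up. Lies flat on the shelf, patch up.
- patch (a point): Centre of the orange 44 mm square patch on the viewer's top, 42 mm from its middle towards the end without eyepiece, 40 mm above its underside.
- canister1: Grey canister with black lid, 63 mm across, 87 mm tall, one of a row of four at the back; origin under its centre. Leave alone.
- canister2: Grey canister as canister1. Leave alone.
- canister3: Grey canister as canister1. Leave alone.
- canister4: Grey canister as canister1. Leave alone.
- dome: Green glass paperweight dome, 80 mm across, 44 mm tall; origin under its centre. Leave alone.
- dispenser: White push dispenser for lids, 90 x 80 mm, 168 mm tall; origin under its centre. Leave alone.
- tripod_head: Black tripod head with locking lever, 64 mm across, 106 mm tall, lever reaching 75 mm to its +y; origin under its centre. Leave alone.
There are look-alikes about, which are no part of the job. There is more than one size of the viewer; the one meant has the size given above.

How it is judged:
On the way, in this order (a step that is already met when the one before it is completed fails the run):
1. the viewer lies flat on the press bed with its patch under the foot (horizontal distance between patch and foot below 0.012 m and z of viewer in the frame of press between 0.02 and 0.03 m and angle between viewer's own z axis and vertical below 0.06 rad and contact force between the fingers and viewer below 0.1 N), for 0.2 s.
2. the foot is snug on the viewer (contact force between foot and viewer between 25 and 100 N), for 0.2 s.
At the end, for the whole second after the job is handed in: The viewer rests flat on the press bed, patch up and centred under the foot within 12 mm, and the foot, left on its own, presses it with 25 to 100 N (all of step 2 and horizontal distance between patch and foot below 0.012 m and z of viewer in the frame of press between 0.02 and 0.03 m and angle between viewer's own z axis and vertical below 0.06 rad and linear speed of viewer below 0.01 m/s); the robot touches nothing.
It fails at once if the viewer is crushed (foot force above 140 N) (contact force between foot and viewer above 140 N).
It fails at once if a bystander is moved more than 25 mm (distance of any of canister1, canister2, canister3, canister4, dome, dispenser, tripod_head from where it was at the start of the episode above 0.025 m).
It also fails if it takes over 72 s, if anything falls off the work surface, if the arm or the gripper's body presses on something with over 40 N, if the wrist force passes 120 N, or if a joint passes its speed limit or range.

## Working session

There is one attempt and no reset: what is moved stays moved. The work goes in short steps, Python scripts to look and compute and a shell command to move; the robot and the scene stay as the last step left them, time stands still between calls to the robot, and variables do not carry over. Pictures are saved under pics/ and viewed, about 8 in all and at most 12, crops included, and the job is handed in when it is done.

```bash
ls; mkdir -p pics; python3 - <<'E'
from station import ctrl
import cv2,pickle
o=ctrl.get_obs();print({k:(v.tolist() if hasattr(v,'tolist') else v) for k,v in o.items()})
for n in("scene","side"):
    im=ctrl.get_image(n);cv2.imwrite(f"pics/{n}0.png",im["image"]);pickle.dump(im,open(f"pics/{n}0.pkl","wb"))
    print(n,im["camera_matrix"],im["rvec"],im["tvec"])
    for t in("viewer","patch","press","foot","knob_center","dome","dispenser","tripod_head","canister1"):
        print(t,[(round(b["p"],2),[round(x) for x in b["box"]]) for b in ctrl.boxes_of(t,im)][:5])
E
```

```text
pics
{'t': 0.0, 'q': [1.210035529673088, 0.053336959640988425, 1.6142948253739737, 2.8657430537976917e-06, 1.4759931919404652, -0.11899033425493646], 'dq': [-0.0008293796194888379, 0.000619480756537691, 0.0006789157097029608, -0.0013411845172617604, 0.0017506323003232244, 0.0014163405098388006], 'effort': [0.00022186076421348844, -39.36759352684021, -37.0178747177124, -0.00010804764315253124, 0.0067908118944615126, 2.5467208502050198e-05], 'tool_pos': [0.14941082265282526, 0.6062385801946135, 0.23007485963258992], 'tool_rot': [-0.37878956276239306, -3.1181825309287525, 0.00309941662286892], 'contact_force': [0.38440444441170196, -0.3929471847642327, 0.0390005893509982], 'wrist_torque': [-0.013197665359949562, -0.009192759271608472, -0.009449726097737313], 'opening': 0.08504399130377287}
scene [[442.72028118   0.         320.15513866]
 [  0.         442.72028118 252.7978587 ]
 [  0.           0.           1.        ]] [ 1.57703011  2.14736771 -0.71010051] [ 0.12079618 -0.24971969  1.54826092]
viewer [(0.94, [267, 208, 58, 58]), (0.92, [436, 241, 69, 73]), (0.86, [404, 310, 31, 66])]
p
[... 608 characters left out ...]
   1.        ]] [ 0.67302774 -2.70037214  1.00819406] [0.41932508 0.25531287 1.7085698 ]
viewer [(0.8, [425, 242, 76, 51]), (0.74, [280, 335, 70, 29]), (0.68, [370, 381, 88, 35]), (0.51, [195, 284, 22, 32])]
patch [(0.88, [371, 380, 88, 32]), (0.64, [280, 334, 70, 30]), (0.57, [426, 244, 74, 51])]
press [(0.69, [304, 215, 73, 98])]
foot [(0.16, [281, 334, 68, 27])]
knob_center [(0.52, [301, 171, 9, 18])]
dome [(0.93, [266, 272, 26, 23]), (0.48, [251, 226, 23, 34]), (0.21, [279, 334, 67, 29])]
dispenser [(0.62, [206, 363, 52, 65])]
tripod_head [(0.68, [388, 183, 29, 37])]
canister1 [(0.77, [249, 229, 24, 29]), (0.73, [229, 244, 23, 35]), (0.73, [214, 267, 23, 32]), (0.64, [196, 284, 19, 36])]
```

View pics/scene0.png

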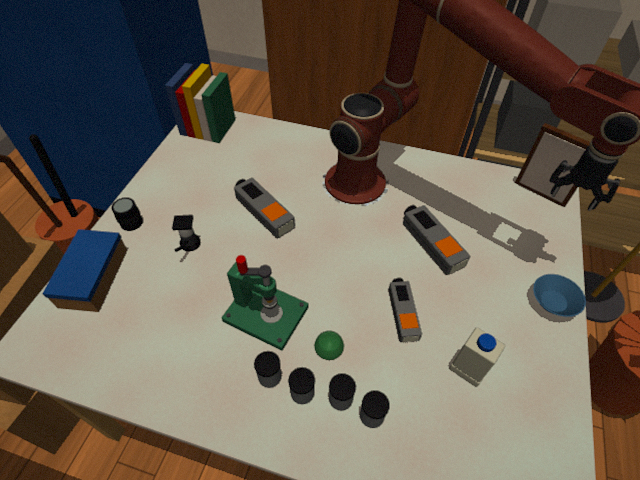

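View pics/side0.png

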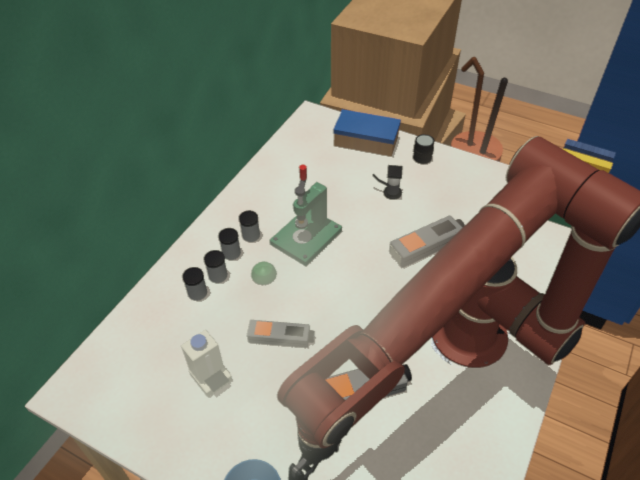

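The scene shows three look-alike viewers: A at (266,207), B at (436,240) and C at (404,311). The press is at (266,303), with its column towards upper-left and its red knob at (241,265). I'll take a close crop and measure their sizes.

```bash
cat > h.py <<'E'
import cv2,pickle,numpy as np
def load(n): return pickle.load(open(f"pics/{n}.pkl","rb"))
def unproj(im,uv,z):
    R=cv2.Rodrigues(np.array(im["rvec"],float))[0];t=np.array(im["tvec"],float).reshape(3);K=np.array(im["camera_matrix"])
    d=R.T@np.linalg.solve(K,[uv[0],uv[1],1]);c=-R.T@t
    return c+d*(z-c[2])/d[2]
def proj(im,P): return cv2.projectPoints(np.array(P,float).reshape(-1,3),np.array(im["rvec"],float),np.array(im["tvec"],float),np.array(im["camera_matrix"]),None)[0][:,0]
E
python3 - <<'E'
from h import *
im=load("scene0");c=im["image"][170:350,220:480];cv2.imwrite("pics/c1.png",cv2.resize(c,None,fx=3,fy=3,interpolation=cv2.INTER_CUBIC))
# orange patches
hsv=cv2.cvtColor(im["image"],cv2.COLOR_BGR2HSV);m=cv2.inRange(hsv,(5,170,150),(18,255,255))
n,l,s,ce=cv2.connectedComponentsWithStats(m)
for i in range(1,n):
    if s[i,4]>60 and 170<ce[i][1]<350 and 220<ce[i][0]<480:
        pts=np.argwhere(l==i)[:,::-1]
        W=np.array([unproj(im,p,.04)[:2] for p in pts],np.float32)
        print(ce[i],s[i,4],W.mean(0),cv2.minAreaRect(W))
E
```

```text
[273.60384615 210.98846154] 260 [ 0.24955738 -0.20430559] ((0.24860046803951263, -0.20421646535396576), (0.058576684445142746, 0.059275057166814804), 56.98282241821289)
[448.19745223 245.98089172] 314 [0.22293042 0.3447712 ] ((0.22273816168308258, 0.34457266330718994), (0.059074338525533676, 0.060234468430280685), 44.97108840942383)
[408.48034934 320.20524017] 229 [0.50673455 0.27644494] ((0.5067981481552124, 0.2764069437980652), (0.04239322617650032, 0.04332048445940018), 23.18083953857422)
```

View pics/c1.png

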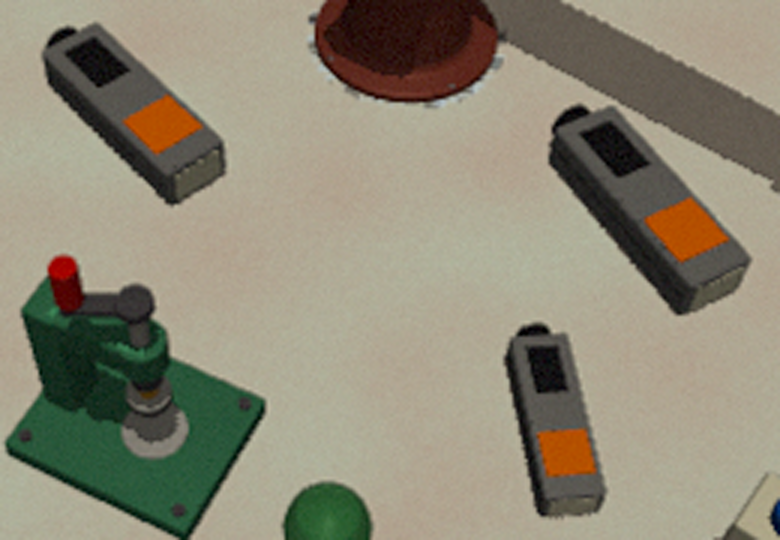

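The patch sizes decide it. C's patch at (408,320) measures 43 mm, while A and B are 59 mm, so C is the viewer. Next I'll fit the poses of the viewer and the press.

```bash
python3 - <<'E'
from h import *
im=load("scene0")
cp=lambda x,y:(220+x/3-.33,170+y/3-.33)
w=unproj(im,cp(548,370),.04);p=np.array([.5067,.2764,.04]);d=(p-w)[:2];print("win",w,"len",np.linalg.norm(d),"yaw",np.arctan2(d[1],d[0]))
for c in[(512,338),(566,333),(603,490),(540,500)]:print("vc",unproj(im,cp(*c),.04))
C=[unproj(im,cp(*c),.025)[:2] for c in[(8,443),(187,529),(265,403)]]
L,B,R=C;print(C,np.linalg.norm(B-L),np.linalg.norm(R-B))
# press frame: which edge is 150/190
for nm,u in(("LB",B-L),("BR",R-B)):print(nm,np.arctan2(u[1],u[0]))
k=[unproj(im,cp(64,268),z)[:2] for z in(.26,.2524)];print("knob top",k, "hub",unproj(im,cp(136,292),.235))
E
```

```text
win [0.42801166 0.24476664 0.04      ] len 0.0848087542974735 yaw 0.3822364505866974
vc [0.40339933 0.20574188 0.04      ]
vc [0.38248382 0.2532127  0.04      ]
vc [0.53436437 0.31366247 0.04      ]
vc [0.56025445 0.26318355 0.04      ]
[array([ 0.64079876, -0.20399379]), array([ 0.67097388, -0.02165999]), array([0.53186676, 0.00340287])] 0.18481383210733027 0.14134686318253023
LB 1.4067890062600406
BR 2.9633355007964015
knob top [array([ 0.59459704, -0.1352204 ]), array([ 0.5897864 , -0.13840841])] hub [ 0.58321799 -0.08284988  0.235     ]
```

Viewer C has its patch at about (0.507,0.276) and yaw of about 0.39. The press axis is at about (0.587,-0.083) with yaw of about -0.17, and its -x side faces the robot. I'm moving above the viewer now.

```bash
python3 -m jog '[1,-0.036,-0.028,0,0,0,0,1,-0.036,-0.028,0,0,0,0,1,-0.036,-0.028,0,0,0,0,1,-0.036,-0.028,0,0,0,0,1,-0.036,-0.028,0,0,0,0,1,-0.036,-0.028,0,0,0,0,1,-0.036,-0.028,0,0,0,0,1,-0.036,-0.028,0,0,0,0,1,-0.036,-0.028,0,0,0,0,1,-0.036,-0.028,0,0,0,0]'
python3 -m jog '[1,0,0,0,0,0,-9,1,0,0,0,0,0,-9,1,0,0,0,0,0,-9,1,0,0,0,0,0,-9.6,1,0,0,0,0,0,0,1,0,0,0,0,0,0]'
cat >> h.py <<'E'
from scipy.spatial.transform import Rotation as Ro
def wrist(ctrl,name):
    o=ctrl.get_obs();im=ctrl.get_image("wrist");im["pos"]=np.array(o["tool_pos"]);im["rot"]=np.array(o["tool_rot"])
    cv2.imwrite(f"pics/{name}.png",im["image"]);pickle.dump(im,open(f"pics/{name}.pkl","wb"));return im
def wun(im,uv,z):
    K=np.array(im["camera_matrix"]);M=np.array(im["mount"])
    v=np.array([(uv[0]-K[0,2])/K[0,0],(uv[1]-K[1,2])/K[1,1]]);th=np.linalg.norm(v)
    ray=np.r_[v/max(th,1e-9)*np.sin(th),np.cos(th)]
    R=Ro.from_rotvec(im["rot"]).as_matrix();c=R@M[:3,3]+im["pos"];d=R@M[:3,:3]@ray
    return c+d*(z-c[2])/d[2]
def tool(ctrl):
    o=ctrl.get_obs();R=Ro.from_rotvec(o["tool_rot"]).as_matrix();return np.array(o["tool_pos"]),R,o
E
python3 - <<'E'
from h import *
from station import ctrl
im=wrist(ctrl,"w1");p,R,o=tool(ctrl);print(o["t"],p,np.degrees(np.arctan2(R[1,0],R[0,0])),R[:,2],np.array(im["mount"]).round(3).tolist())
hsv=cv2.cvtColor(im["image"],cv2.COLOR_BGR2HSV);m=cv2.inRange(hsv,(5,170,120),(18,255,255))
n,l,s,ce=cv2.connectedComponentsWithStats(m)
for i in range(1,n):
    if s[i,4]>300:
        W=np.array([wun(im,q,.04)[:2] for q in np.argwhere(l==i)[:,::-1]],np.float32)
        print(ce[i],s[i,4],W.mean(0),cv2.minAreaRect(W))
E
```

```text
t: 2.25
tool_pos: [0.4329, 0.2475, 0.2316]
tool_rot: [0.379, 3.118, 0.001]
contact_force: [-0.2, 0.9, -0.4]
opening: 0.0854
t: 3.0
tool_pos: [0.4321, 0.2488, 0.2314]
tool_rot: [-0.616, 3.08, 0.0]
contact_force: [-1.0, 0.3, 1.1]
opening: 0.0854
3.05 [0.43212472 0.24875379 0.23137731] -157.35820305663185 [ 7.48680201e-05  4.40987903e-05 -9.99999996e-01] [[-0.0, -0.953, -0.302, 0.077], [1.0, 0.0, -0.001, 0.0], [0.001, -0.302, 0.953, -0.144], [0.0, 0.0, 0.0, 1.0]]
[498.42374789  55.6401238 ] 3554 [0.23001821 0.34802198] ((0.22930768132209778, 0.34890103340148926), (0.063240185379982, 0.06318574398756027), 45.10977554321289)
[316.98942421 281.74911868] 1702 [0.5070635 0.2758373] ((0.5071244835853577, 0.2759310007095337), (0.04292501509189606, 0.04339813441038132), 22.708740234375)
```

View pics/w1.png

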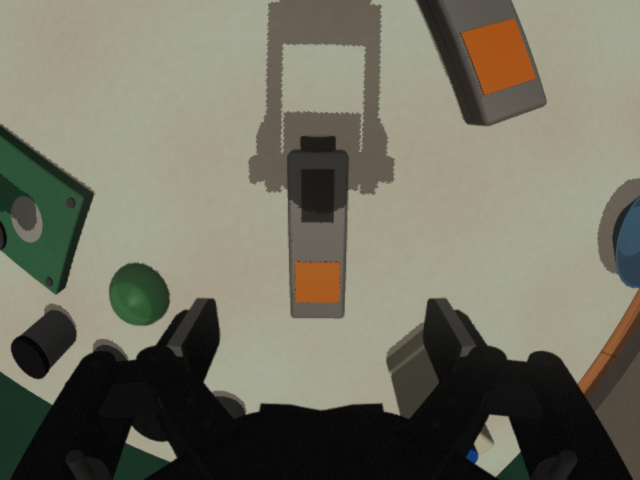

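The wrist view confirms the patch at (317,282), i.e. (0.507,0.276), with yaw 22.7°. The viewer lies lengthwise between the jaws. I'm descending and grasping 38 mm behind its middle.

```bash
python3 -m jog '[1,0,-0.004,0.04,0,0,0,1,0,0,0.05,0,0,0,1,0,0,0.05,0,0,0,1,0,0,0.05,0,0,0,1,0,0,0.031,0,0,0,1,0,0,0,0,0,0]'
python3 -m jog '[0,0,0,0,0,0,0,0,0,0,0,0,0,0,0,0,0,0,0,0,0,0,0,0,0,0,0,0,0,0,0,0,0,0,0,0,0,0,0,0,0,0]' 70
python3 -m jog '[0,0,0,-0.03,0,0,0,0,0,0,-0.04,0,0,0,0,0,0,-0.04,0,0,0,0,0,0,0,0,0,0]'
```

```text
t: 3.8
tool_pos: [0.4312, 0.2441, 0.0075]
tool_rot: [0.617, -3.074, 0.002]
contact_force: [0.3, -0.1, 0.6]
opening: 0.0856
t: 4.55
tool_pos: [0.4358, 0.2459, 0.013]
tool_rot: [-0.618, 3.075, 0.001]
contact_force: [-0.8, -1.5, 7.3]
opening: 0.055
t: 5.05
tool_pos: [0.4361, 0.246, 0.1245]
tool_rot: [-0.618, 3.072, 0.002]
contact_force: [-0.5, 0.7, -2.8]
opening: 0.0544
```

```bash
python3 -m jog '[0,0.019,-0.0386,0,0,0,0,0,0.019,-0.0386,0,0,0,0,0,0.019,-0.0386,0,0,0,0,0,0.019,-0.0386,0,0,0,0,0,0.019,-0.0386,0,0,0,0,0,0.019,-0.0386,0,0,0,0,0,0.019,-0.0386,0,0,0,0]'
python3 -m jog '[0,0,0,0,0,0,8,0,0,0,0,0,0,8,0,0,0,0,0,0,8,0,0,0,0,0,0,8.3,0,0,0,0,0,0,0,0,0,0,0,0,0,0]'
python3 - <<'E'
from h import *
from station import ctrl
im=wrist(ctrl,"w2");p,R,o=tool(ctrl);print(o["t"],p,np.degrees(np.arctan2(R[1,0],R[0,0])),R[:,2])
hsv=cv2.cvtColor(im["image"],cv2.COLOR_BGR2HSV);m=cv2.inRange(hsv,(5,170,120),(18,255,255))
n,l,s,ce=cv2.connectedComponentsWithStats(m)
for i in range(1,n):
    if s[i,4]>300:
        W=np.array([wun(im,q,p[2]-.013+.04)[:2] for q in np.argwhere(l==i)[:,::-1]],np.float32)
        print(ce[i],s[i,4],W.mean(0),cv2.minAreaRect(W),R.T@(np.r_[W.mean(0),p[2]]-p))
E
```

```text
t: 5.92
tool_pos: [0.4139, -0.0565, 0.1183]
tool_rot: [0.619, -3.077, -0.002]
contact_force: [1.0, -0.4, -3.2]
opening: 0.0547
t: 6.68
tool_pos: [0.4148, -0.0553, 0.1192]
tool_rot: [-0.258, -3.129, -0.001]
contact_force: [0.2, 0.2, -4.1]
opening: 0.0548
6.725 [ 0.41498948 -0.0553926   0.11951745] 170.53533202038224 [-1.24695926e-03  3.92486011e-04 -9.99999146e-01]
[66.08647825 62.45726857] 5909 [ 0.2955851  -0.12922823] ((0.2951762080192566, -0.13022923469543457), (0.03416602313518524, 0.03404422104358673), 57.61426544189453) [ 0.10563738 -0.09246533  0.00011991]
```

View pics/w2.png

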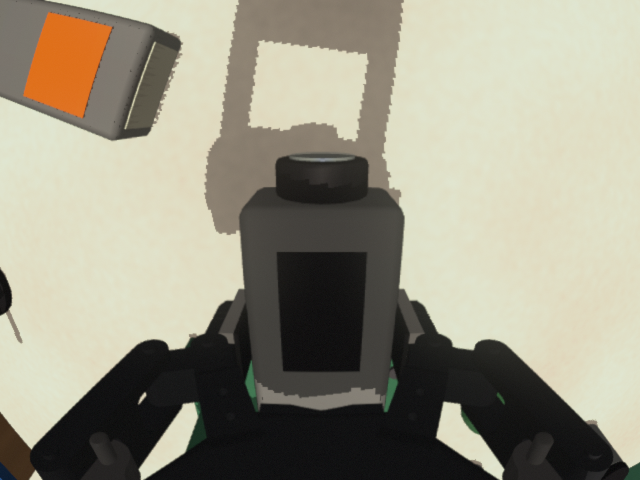

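The wrist view shows the viewer held straight between the pads, with its eyepiece at (322,178) towards the robot. The patch and press are hidden behind the palm, so I'll use the scene and side cameras for the patch, and w1's plate corners for the press.

```bash
python3 - <<'E'
from h import *
from station import ctrl
w=load("w1");B=wun(w,(58,291),.025)[:2];R=wun(w,(93,192),.025)[:2];u=B-R;print("RB",R,B,np.linalg.norm(u),np.degrees(np.arctan2(u[1],u[0])))
u/=np.linalg.norm(u);v=np.array([-u[1],u[0]]);print("axis",(R+B)/2-.075*v)
Rs=[]
for n in("scene","side"):
    im=ctrl.get_image(n);cv2.imwrite(f"pics/{n}1.png",im["image"]);pickle.dump(im,open(f"pics/{n}1.pkl","wb"))
    hsv=cv2.cvtColor(im["image"],cv2.COLOR_BGR2HSV);m=cv2.inRange(hsv,(5,150,110),(18,255,255))
    k,l,s,ce=cv2.connectedComponentsWithStats(m)
    for i in range(1,k):
        if s[i,4]>80: print(n,ce[i],s[i],unproj(im,ce[i],.1475))
a=load("scene1")["image"][200:380,180:360];b=load("side1")["image"][130:310,230:410]
cv2.imwrite("pics/c2.png",cv2.resize(np.hstack([a,b]),(800,400),interpolation=cv2.INTER_CUBIC))
E
```

```text
RB [0.51541828 0.01316052] [ 0.66478579 -0.01999909] 0.15300395461291053 -12.516683341976844
axis [ 0.57384774 -0.07663676]
scene [247.60844925  88.97217929] [ 211   62   62   56 1941] [-0.19626269 -0.46735857  0.1475    ]
scene [ 33.30216432 220.33872662] [   0  149   93  166 4759] [ 0.57503757 -0.78680317  0.1475    ]
scene [596.39320388 184.75728155] [580 179  34  12 206] [-0.05699706  0.72865974  0.1475    ]
scene [627.06896552 190.99425287] [615 186  25  11 174] [-0.05691226  0.81494267  0.1475    ]
scene [272.09333333 210.30222222] [261 202  24  19 225] [ 0.33769155 -0.1666128   0.1475    ]
scene [448.18934911 246.06804734] [435 236  28  21 338] [0.31527527 0.33112162 0.1475    ]
scene [286.20920502 260.86192469] [275 252  23  18 239] [ 0.49325515 -0.06750464  0.1475    ]
scene [623.49131514 319.52158809] [ 587  271   53  107 2015] [0.41231647 0.76215109 0.1475    ]
scene [ 12.52743022 430.52935515] [   0  400   36   59 1039] [ 1.06031874 -0.45138806  0.1475    ]
scene [598.56790123 445.75617284] [592 409  14  71 648] [0.73504376 0.68604405 0.1475    ]
scene [622.63697318 447.18342912] [ 604  413   36   67 2088] [0.723447   0.73215714 0.1475    ]
scene [121.57995267 459.25709939] [  31  419  213   61 5916] [ 1.04178954 -0.21126136  0.1475    ]
side [327.91358025 223.22222222] [324 218  11  12  81] [ 0.48360074 -0.06843695  0.1475    ]
```

View pics/c2.png

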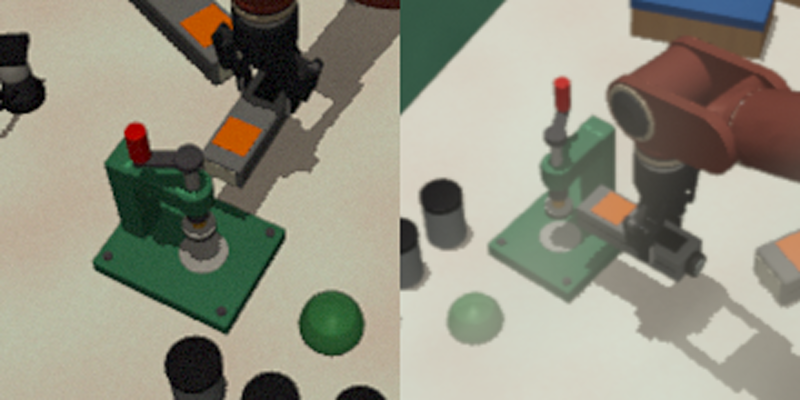

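```bash
cat > fit.py <<'E'
from h import *
from scipy.optimize import least_squares
S=load("scene1");D=load("side1");W=load("w1");f=180/400
sc=lambda x,y:np.array([180+x*f-.3,200+y*f-.3]);sd=lambda x,y:np.array([230+(x-400)*f-.3,130+y*f-.3])
R=(-.075,.075,.025);B=(.075,.075,.025);L=(.075,-.115,.025)
obs=[(S,R,sc(285,235)),(S,B,sc(228,326)),(S,L,sc(95,263)),(D,B,sd(489,244)),(D,R,sd(571,296)),
 (S,(0,0,.025),sc(203,252)),(D,(0,0,.025),sd(563,236)),(S,'hub',sc(189,156)),(D,'hub',sd(554,133)),(S,'knob',sc(135,130)),(D,'knob',sd(562,82))]
def res(v,full=False):
    x,y,a,q=v;r=[]
    for im,P,uv in obs:
        if P=='hub':P=(0,0,.237-.00318*q)
        elif P=='knob':P=(.05*np.cos(1.2-q),.05*np.sin(1.2-q),.283-.00318*q)
        P=np.array(P);c,s=np.cos(a),np.sin(a);P=np.array([x+c*P[0]-s*P[1],y+s*P[0]+c*P[1],P[2]])
        r+=list(proj(im,P)[0]-uv)
    for P,uv in((R,(93,192)),(B,(58,291))):
        c,s=np.cos(a),np.sin(a);r+=list(200*(wun(W,uv,.025)[:2]-np.array([x+c*P[0]-s*P[1],y+s*P[0]+c*P[1]])))
    return np.array(r)
for q0 in(.3,2.):
    o=least_squares(res,[.58,-.08,-.18,q0],loss="soft_l1");print(o.x,o.cost);print(o.fun.reshape(-1,2).round(1).tolist())
E
python3 fit.py
```

```text
[ 0.58565499 -0.08267346 -0.14676529  2.31440553] 12.047024054200058
[[0.8, -4.4], [0.5, -0.2], [-1.6, -0.4], [-1.5, 0.1], [-0.7, -1.7], [0.7, -1.0], [-1.5, -0.2], [0.2, -0.8], [0.2, -0.5], [0.5, -0.6], [-0.5, -0.8], [-1.4, 2.1], [-1.2, -0.1]]
[ 0.58565499 -0.08267346 -0.14676529  2.31440563] 12.047024054198467
[[0.8, -4.4], [0.5, -0.2], [-1.6, -0.4], [-1.5, 0.1], [-0.7, -1.7], [0.7, -1.0], [-1.5, -0.2], [0.2, -0.8], [0.2, -0.5], [0.5, -0.6], [-0.5, -0.8], [-1.4, 2.1], [-1.2, -0.1]]
```

The fit puts the press axis at (0.5857,-0.0827) with q about 2.3. The knob is on the column side and the foot underside at about 82 mm, which leaves about 17 mm of clearance. The held patch, found from the scene picture and from the arm's pose, agrees to about 2 mm. I'm lowering to 7 mm above the bed and sliding in.

```bash
python3 -m jog '[0,0,0,0.02,0,0,0,0,0,0,0.02,0,0,0,0,0,0,0.02,0,0,0,0,0,0,0.0145,0,0,0,0,0,0,0,0,0,0,0,0,0,0,0,0,0]'
python3 -m jog '[0,-0.015,0,0,0,0,0,0,-0.015,0,0,0,0,0,0,-0.015,0,0,0,0,0,0,-0.015,0,0,0,0,0,0,-0.015,0,0,0,0,0,0,-0.015,0,0,0,0,0,0,-0.0045,0.001,0,0,0,0,0,0,0,0,0,0,0,0,0,0,0,0,0,0]'
python3 - <<'E'
from h import *
from station import ctrl
for n in("scene","side"):
    im=ctrl.get_image(n);cv2.imwrite(f"pics/{n}2.png",im["image"]);pickle.dump(im,open(f"pics/{n}2.pkl","wb"))
p,R,o=tool(ctrl);print(o["t"],p,np.degrees(np.arctan2(R[1,0],R[0,0])),R[:,2],o["contact_force"])
a=load("scene2")["image"][220:380,190:350];b=load("side2")["image"][140:300,240:400]
cv2.imwrite("pics/c3.png",cv2.resize(np.hstack([a,b]),(800,400),interpolation=cv2.INTER_CUBIC))
E
```

```text
t: 7.58
tool_pos: [0.4161, -0.0558, 0.0466]
tool_rot: [0.261, 3.129, -0.001]
contact_force: [0.6, -0.0, -2.3]
opening: 0.055
t: 8.7
tool_pos: [0.5083, -0.0701, 0.0456]
tool_rot: [-0.261, -3.13, -0.0]
contact_force: [1.1, 0.2, -3.1]
opening: 0.0547
8.8 [ 0.50831207 -0.07008406  0.04560138] 170.45039863933428 [-5.39708340e-04  1.40034379e-04 -9.99999845e-01] [ 0.14294382  0.14302513 -2.59564443]
```

View pics/c3.png

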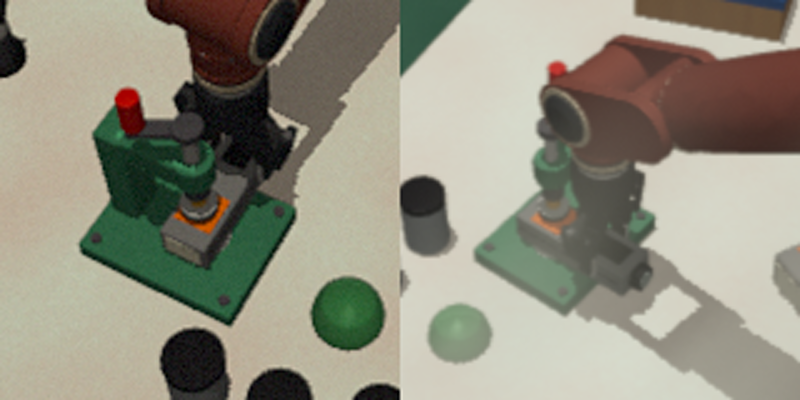

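The viewer is in the press, with the orange patch showing on all sides of the foot at (205,213) in the crop. I'm lowering onto the bed and watching the force.

```bash
python3 -m jog '[0,0,0,0.002,0,0,0,0,0,0,0.002,0,0,0,0,0,0,0,0,0,0]'
python3 -m jog '[0,0,0,0.001,0,0,0,0,0,0,0.001,0,0,0,0,0,0,0,0,0,0]'
python3 -m jog '[0,0,0,0.0015,0,0,0,0,0,0,0,0,0,0,0,0,0,0,0,0,0]'
```

```text
t: 9.18
tool_pos: [0.5085, -0.0702, 0.0415]
tool_rot: [-0.262, -3.13, -0.0]
contact_force: [-0.2, -0.3, -2.3]
opening: 0.055
t: 9.55
tool_pos: [0.5088, -0.0702, 0.0397]
tool_rot: [-0.261, -3.131, -0.0]
contact_force: [1.1, -0.5, -2.9]
opening: 0.0545
t: 9.93
tool_pos: [0.509, -0.0703, 0.0384]
tool_rot: [0.262, 3.13, -0.0]
contact_force: [0.5, 0.7, -2.1]
opening: 0.0543
```

```bash
python3 -m jog '[0,0,0,0.001,0,0,0,0,0,0,0,0,0,0,0,0,0,0,0,0,0]'
python3 -m jog '[0,0,0,0.001,0,0,0,0,0,0,0,0,0,0,0,0,0,0,0,0,0]'
```

```text
t: 10.3
tool_pos: [0.5092, -0.0703, 0.038]
tool_rot: [0.261, 3.13, -0.0]
contact_force: [-3.8, 0.6, 5.1]
opening: 0.055
t: 10.68
tool_pos: [0.5092, -0.0704, 0.0379]
tool_rot: [-0.262, -3.131, 0.0]
contact_force: [-7.5, 1.6, 11.1]
opening: 0.0549
```

The viewer is seated. I'm releasing it and lifting straight up.

```bash
python3 -m jog '[0,0,0,-0.001,0,0,0,1,0,0,0,0,0,0,1,0,0,0,0,0,0,1,0,0,0,0,0,0,1,0,0,0,0,0,0,1,0,0,0,0,0,0]'
python3 -m jog '[1,0,0,-0.01,0,0,0,1,0,0,-0.04,0,0,0,1,0,0,-0.05,0,0,0,1,0,0,-0.05,0,0,0,1,0,0,-0.05,0,0,0,1,0,0,-0.05,0,0,0,1,0,0,-0.05,0,0,0,1,0,0,0,0,0,0]'
python3 - <<'E'
from h import *
from station import ctrl
for n in("scene","side"):
    im=ctrl.get_image(n);cv2.imwrite(f"pics/{n}3.png",im["image"]);pickle.dump(im,open(f"pics/{n}3.pkl","wb"))
im=wrist(ctrl,"w3")
p,R,o=tool(ctrl);print(o["t"],p)
a=load("scene3")["image"][220:380,190:350];b=load("side3")["image"][140:300,240:400]
cv2.imwrite("pics/c4.png",cv2.resize(np.hstack([a,b]),(800,400),interpolation=cv2.INTER_CUBIC))
E
```

```text
t: 11.42
tool_pos: [0.5088, -0.0703, 0.0372]
tool_rot: [-0.262, -3.131, 0.0]
contact_force: [1.2, 0.0, -0.1]
opening: 0.0853
t: 12.42
tool_pos: [0.5106, -0.0707, 0.3443]
tool_rot: [0.261, 3.12, -0.003]
contact_force: [0.2, 0.7, 0.6]
opening: 0.0853
12.575 [ 0.50843594 -0.07012685  0.3366552 ]
```

View pics/c4.png

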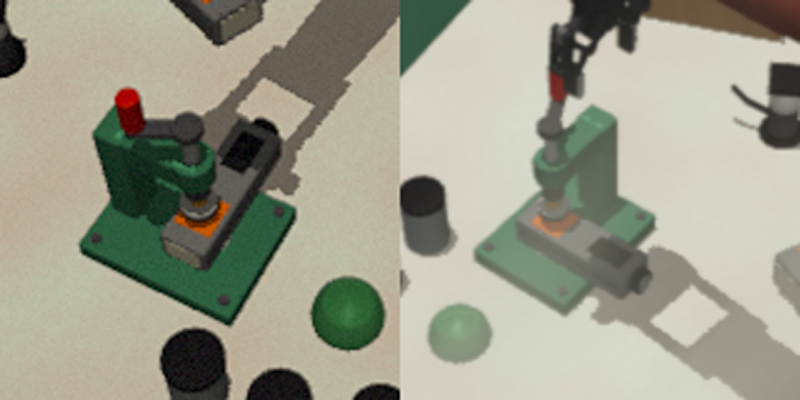

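The viewer lies flat with the foot above the patch, and the gripper is clear above. Now I'll triangulate the red knob.

```bash
python3 - <<'E'
from h import *
P=[];U=[]
for n,(x0,x1,y0,y1) in(("scene1",(225,255,240,280)),("side1",(290,315,155,190))):
    im=load(n);h=cv2.cvtColor(im["image"],cv2.COLOR_BGR2HSV);m=cv2.inRange(h,(0,170,80),(4,255,255))|cv2.inRange(h,(172,150,80),(180,255,255))
    k=np.zeros_like(m);k[y0:y1,x0:x1]=m[y0:y1,x0:x1];ys,xs=np.nonzero(k);U.append((xs.mean(),(ys.min()+ys.max())/2));print(n,U[-1],len(xs),ys.min(),ys.max(),xs.min(),xs.max())
    P.append(np.array(im["camera_matrix"])@np.c_[cv2.Rodrigues(np.array(im["rvec"],float))[0],np.array(im["tvec"],float).reshape(3)])
X=cv2.triangulatePoints(P[0],P[1],np.array(U[0]).reshape(2,1),np.array(U[1]).reshape(2,1));X=X[:3,0]/X[3];print("knob",X)
for n,u in zip(("scene1","side1"),U):print(unproj(load(n),u,.2527))
ax=np.array([.5857,-.0827]);d=X[:2]-ax;print(np.hypot(*d),np.degrees(np.arctan2(d[1],d[0])))
# foot/patch check from scene3, orange blob extents
im=load("scene3")
for yaw in(-.165,):
    c,s=np.cos(yaw),np.sin(yaw);pts=[[.5857+c*a-s*b,-.0827+s*a+c*b,.065] for a,b in((-.022,-.022),(.022,-.022),(.022,.022),(-.022,.022))]
    print("pred patch corners crop",((proj(im,pts)-[190,220]+.3)*2.5).round().tolist())
    print("foot centre pred",((proj(im,[[.5857,-.0827,.0817]])-[190,220]+.3)*2.5).round())
E
```

```text
scene1 (np.float64(240.7520661157025), np.float64(264.0)) 121 256 272 236 245
side1 (np.float64(302.3414634146341), np.float64(170.5)) 41 166 175 300 305
knob [ 0.60318881 -0.13363473  0.25334985]
[ 0.60332344 -0.13313904  0.2527    ]
[ 0.603538   -0.13478039  0.2527    ]
0.05385354802420838 -71.04971930173475
pred patch corners crop [[195.0, 188.0], [174.0, 220.0], [210.0, 237.0], [231.0, 205.0]]
foot centre pred [[201. 204.]]
```

```bash
python3 -m jog '[1,-0.026,-0.0117,0,0,0,0,1,-0.026,-0.0117,0,0,0,0,1,-0.026,-0.0117,0,0,0,0,1,-0.026,-0.0117,0,0,0,0,1,0,0,0.033,0,0,0,1,0,0,0,0,0,0,1,0,0,0,0,0,0]'
python3 - <<'E'
from h import *
from station import ctrl
im=wrist(ctrl,"w4");p,R,o=tool(ctrl);print(o["t"],p,np.degrees(np.arctan2(R[1,0],R[0,0])),R[:,2])
h=cv2.cvtColor(im["image"],cv2.COLOR_BGR2HSV);m=cv2.inRange(h,(0,150,60),(4,255,255))|cv2.inRange(h,(174,150,60),(180,255,255))
n,l,s,ce=cv2.connectedComponentsWithStats(m)
for i in range(1,n):
    if s[i,4]>100: print(ce[i],s[i],wun(im,ce[i],.2757))
E
```

```text
t: 13.45
tool_pos: [0.6032, -0.1334, 0.3039]
tool_rot: [-0.261, -3.129, -0.001]
contact_force: [0.3, 1.0, 0.6]
opening: 0.0858
13.5 [ 0.60362252 -0.13351999  0.30503888] 170.45666138562785 [ 5.98327705e-04 -2.16343983e-04 -9.99999798e-01]
[324.15981964 262.30711423] [ 302  228   44   65 1996] [ 0.59595264 -0.13016195  0.2757    ]
```

View pics/w4.png

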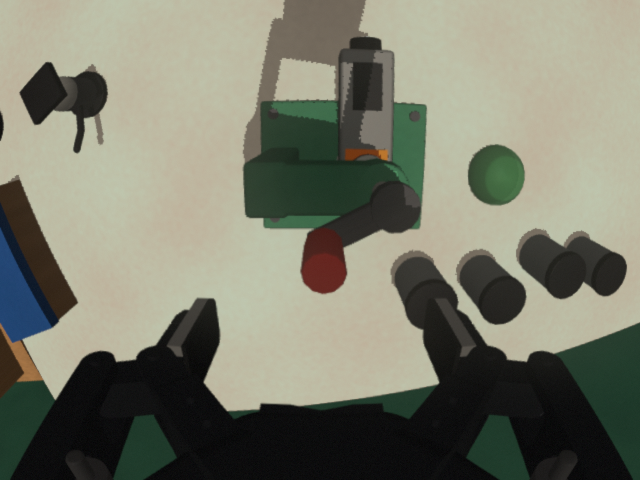

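The knob top is at (325,272), the hub at (396,207), the plate corners at (262,102), (426,104), (422,228) and (264,228), and the viewer is aligned with the plate. I'll compute positions from these.

```bash
python3 - <<'E'
from h import *
im=load("w4")
print("knobtop",wun(im,(325,272),.2757)[:2],"hub",wun(im,(396,207),.2297)[:2])
c=[wun(im,u,.025)[:2] for u in((262,102),(427,104),(422,228),(264,228))];print(c)
c=np.array(c);u=(c[2]-c[1]);v=c[1]-c[0];print(np.linalg.norm(u),np.linalg.norm(v),np.degrees(np.arctan2(u[1],u[0])),np.degrees(np.arctan2(v[1],v[0]))-90)
a=np.radians(-9.5);m=(c[1]+c[2])/2;print("axis",m-.075*np.array([-np.sin(a),np.cos(a)]))
print("viewer sides",wun(im,(341,140),.065)[:2],wun(im,(394,140),.065)[:2],wun(im,(341,55),.065)[:2],wun(im,(394,55),.065)[:2])
E
```

```text
knobtop [ 0.60121884 -0.13060374] hub [ 0.58603761 -0.08372382]
[array([ 0.49506596, -0.18220862]), array([0.52571846, 0.00288448]), array([ 0.67231243, -0.02023086]), array([ 0.64075514, -0.20864656])]
0.14840522563478586 0.1876140554621517 -8.9607781736681 -9.403175117845294
axis [ 0.58663687 -0.08264461]
viewer sides [ 0.55110118 -0.10367249] [ 0.55908728 -0.04929062] [ 0.46400668 -0.08930421] [ 0.47085357 -0.03551488]
```

```bash
python3 -m jog '[1,0.0025,0.0025,0.017,0,0,0,1,0,0,0.02,0,0,0,1,0,0,0.02,0,0,0,1,0,0,0.01,0,0,0,1,0,0,0,0,0,0]'
python3 -m jog '[0,0,0,0,0,0,0,0,0,0,0,0,0,0,0,0,0,0,0,0,0,0,0,0,0,0,0,0,0,0,0,0,0,0,0,0,0,0,0,0,0,0,0,0,0,0,0,0,0]' 60
python3 - <<'E'
from h import *
from station import ctrl
p,R,o=tool(ctrl);print(p,np.degrees(np.arctan2(R[1,0],R[0,0])),o["contact_force"])
# circle rows: tool-frame shifts per 12deg step
yaw=np.radians(170.46);X=np.array([np.cos(yaw),np.sin(yaw)]);Y=np.array([X[1],-X[0]])
a=np.radians(-72.2)
for i in range(34):
    b=a-np.radians(12);d=.05*np.array([np.cos(b)-np.cos(a),np.sin(b)-np.sin(a)]);print(i,round(d@X,4),round(d@Y,4));a=b
print("dz",.00318*np.radians(12))
E
```

```text
t: 14.12
tool_pos: [0.601, -0.1306, 0.2356]
tool_rot: [-0.261, -3.128, -0.001]
contact_force: [-0.2, -0.1, 0.0]
opening: 0.0856
t: 15.0
tool_pos: [0.6017, -0.1317, 0.2382]
tool_rot: [0.262, 3.13, -0.003]
contact_force: [-1.6, -4.7, 3.9]
opening: 0.0227
[ 0.60174448 -0.13171689  0.23823052] 170.41510210658404 [-1.63603312 -4.70558907  3.91845981]
0 0.0097 -0.0038
1 0.0103 -0.0017
2 0.0104 0.0005
3 0.0101 0.0026
4 0.0093 0.0047
5 0.0082 0.0065
6 0.0066 0.0081
7 0.0048 0.0093
8 0.0028 0.0101
9 0.0006 0.0104
10 -0.0016 0.0103
11 -0.0037 0.0098
12 -0.0056 0.0088
13 -0.0073 0.0074
14 -0.0087 0.0057
15 -0.0097 0.0038
16 -0.0103 0.0017
17 -0.0104 -0.0005
18 -0.0101 -0.0026
19 -0.0093 -0.0047
20 -0.0082 -0.0065
21 -0.0066 -0.0081
22 -0.0048 -0.0093
23 -0.0028 -0.0101
24 -0.0006 -0.0104
25 0.0016 -0.0103
26 0.0037 -0.0098
27 0.0056 -0.0088
28 0.0073 -0.0074
29 0.0087 -0.0057
30 0.0097 -0.0038
31 0.0103 -0.0017
32 0.0104 0.0005
33 0.0101 0.0026
dz 0.0006660176425610363
```

The knob is gripped, with opening 23 mm. I'm winding clockwise in 12° steps, checking the path as I go.

```bash
python3 -m jog '[0,0.0097,-0.0038,0.00067,0,0,0,0,0.0103,-0.0017,0.00067,0,0,0,0,0.0104,0.0005,0.00067,0,0,0,0,0.0101,0.0026,0.00067,0,0,0,0,0.0093,0.0047,0.00067,0,0,0]'
cat > an.py <<'E'
from h import *
from station import ctrl
p,R,o=tool(ctrl);d=p[:2]-[.586,-.0833];a=np.degrees(np.arctan2(d[1],d[0]));f=np.array(o["contact_force"]);r=d/np.hypot(*d);t=np.array([r[1],-r[0]])
print("t",o["t"],"pos",p,"r",np.hypot(*d),"ang",a,"yaw",np.degrees(np.arctan2(R[1,0],R[0,0])),"f rad",f[:2]@r,"tan",f[:2]@t,"z",f[2],"open",o["opening"])
E
python3 an.py
```

```text
t: 15.62
tool_pos: [0.5539, -0.1219, 0.2351]
tool_rot: [0.263, 3.126, -0.006]
contact_force: [2.6, -6.9, 1.7]
opening: 0.0232
t 15.625 pos [ 0.55386773 -0.12191403  0.23505508] r 0.050234711047630436 ang -129.76519173368555 yaw 170.39446206047703 f rad 3.5903524438672756 tan -6.423388856866693 z 1.6628148113473926 open 0.023167559210770274
```

```bash
python3 -m jog '[0,0.0082,0.0065,0.00067,0,0,0,0,0.0066,0.0081,0.00067,0,0,0,0,0.0048,0.0093,0.00067,0,0,0,0,0.0028,0.0101,0.00067,0,0,0,0,0.0006,0.0104,0.00067,0,0,0,0,-0.0016,0.0103,0.00067,0,0,0,0,-0.0037,0.0098,0.00067,0,0,0,0,-0.0056,0.0088,0.00067,0,0,0]'; python3 an.py
python3 -m jog '[0,-0.0073,0.0074,0.00067,0,0,0,0,-0.0087,0.0057,0.00067,0,0,0,0,-0.0097,0.0038,0.00067,0,0,0,0,-0.0103,0.0017,0.00067,0,0,0,0,-0.0104,-0.0005,0.00067,0,0,0,0,-0.0101,-0.0026,0.00067,0,0,0,0,-0.0093,-0.0047,0.00067,0,0,0]'; python3 an.py
```

```text
t: 16.62
tool_pos: [0.5531, -0.0468, 0.2295]
tool_rot: [0.262, 3.13, -0.004]
contact_force: [-1.7, -7.0, 5.1]
opening: 0.0227
t 16.625 pos [ 0.55306997 -0.04679788  0.2294919 ] r 0.04916087596376989 ang 132.05488371959942 yaw 170.42857750542638 f rad -4.05259244150947 tan -5.888801271630895 z 5.126796167281006 open 0.02273513289831286
t: 17.5
tool_pos: [0.6187, -0.0456, 0.2248]
tool_rot: [-0.26, -3.127, -0.002]
contact_force: [-8.9, -0.3, 8.5]
opening: 0.0224
t 17.5 pos [ 0.6186635  -0.04556559  0.22483092] r 0.049907813778514803 ang 49.12001658122465 yaw 170.47589244028316 f rad -6.07676571918992 tan -6.485865163251874 z 8.457421392418187 open 0.022417963458060654
```

```bash
python3 -m jog '[0,-0.0082,-0.0065,0.0006,0,0,0,0,-0.0066,-0.0081,0.0006,0,0,0,0,-0.0048,-0.0093,0.0006,0,0,0,0,-0.0028,-0.0101,0.0006,0,0,0]'; python3 an.py
python3 -m jog '[0,-0.0006,-0.0104,0.0006,0,0,0,0,0.0016,-0.0103,0.0006,0,0,0]'; python3 an.py
python3 -m jog '[0,0.0037,-0.0098,0.0006,0,0,0,0,0.0056,-0.0088,0.0006,0,0,0]'; python3 an.py
```

```text
t: 18.0
tool_pos: [0.6365, -0.0807, 0.2224]
tool_rot: [0.259, 3.131, 0.01]
contact_force: [-1.1, 7.2, 5.0]
opening: 0.0228
t 18.0 pos [ 0.63651646 -0.08069243  0.22240429] r 0.05058371632343879 ang 2.954886403886011 yaw 170.53496439481614 f rad -0.7625035145208734 tan -7.260180263038845 z 5.031059826834629 open 0.02276673800754742
t: 18.25
tool_pos: [0.6336, -0.101, 0.2212]
tool_rot: [0.259, 3.126, 0.01]
contact_force: [5.9, 5.3, 2.9]
opening: 0.0227
t 18.25 pos [ 0.6335752  -0.10099179  0.22120922] r 0.050758237279057226 ang -20.398654532213147 yaw 170.53907270348535 f rad 3.7091306258457455 tan -7.085572457822598 z 2.891169262533473 open 0.022705573823302336
t: 18.5
tool_pos: [0.6224, -0.1188, 0.22]
tool_rot: [0.259, 3.122, 0.006]
contact_force: [9.7, 2.9, 0.8]
opening: 0.023
t 18.5 pos [ 0.62242523 -0.11882613  0.22000384] r 0.050881262476835436 ang -44.28407274480856 yaw 170.51631020156725 f rad 4.920702685618827 tan -8.902354399918197 z 0.7512680558194749 open 0.02300063558278585
```

The tangential force rises after q of about 7.6, which is contact, as predicted. At q of 8.09 I estimate about 21 N on the foot. I'm winding about 48° more to q of about 9.0, for roughly 55 N.

```bash
python3 -m jog '[0,0.0073,-0.0074,0.0006,0,0,0,0,0.0087,-0.0057,0.0006,0,0,0]'; python3 an.py
python3 -m jog '[0,0.0097,-0.0038,0.0006,0,0,0,0,0.0103,-0.0017,0.0006,0,0,0]'; python3 an.py
python3 -m jog '[0,0,0,0,0,0,0,0,0,0,0,0,0,0,0,0,0,0,0,0,0]'; python3 an.py
```

```text
t: 18.75
tool_pos: [0.6047, -0.1306, 0.2187]
tool_rot: [0.26, 3.121, 0.001]
contact_force: [10.6, -0.6, -0.7]
opening: 0.0224
t 18.75 pos [ 0.60473626 -0.13058359  0.2187205 ] r 0.05086045281017523 ang -68.38390828773716 yaw 170.47402276247266 f rad 4.486922013086857 tan -9.637898010715855 z -0.7302806083959532 open 0.022441126428994637
t: 19.0
tool_pos: [0.5837, -0.134, 0.2174]
tool_rot: [0.261, 3.121, -0.003]
contact_force: [11.1, -6.0, -2.4]
opening: 0.0228
t 19.0 pos [ 0.58370857 -0.13396712  0.21740955] r 0.050718907857753195 ang -92.58945220152476 yaw 170.43339155460188 f rad 5.521819479142618 tan -11.318270700297662 z -2.424634239846978 open 0.02278819263296692
t: 19.38
tool_pos: [0.5827, -0.1339, 0.2173]
tool_rot: [0.262, 3.125, -0.003]
contact_force: [5.9, -5.1, 0.1]
opening: 0.0224
t 19.375 pos [ 0.58267967 -0.13386927  0.21727611] r 0.050678158657607095 ang -93.75659659920954 yaw 170.42777516831234 f rad 4.751936921603124 tan -6.219929657694667 z 0.11785696022990987 open 0.022446886301370678
```

The knob angle gives q of about 8.96 (about 54 N) and the tangential force while turning gives about 60 N, so it is snug. I'm releasing the knob and backing off upwards.

```bash
python3 -m jog '[0.5,0,0,0,0,0,0,1,0,0,0,0,0,0,1,0,0,0,0,0,0,1,0,0,0,0,0,0,1,0,0,0,0,0,0]'
python3 -m jog '[1,0,0,-0.01,0,0,0,1,0,0,-0.03,0,0,0,1,0,0,-0.04,0,0,0,1,0.03,0,-0.04,0,0,0,1,0.05,0,0,0,0,0,1,0.05,0,0,0,0,0,1,0.05,0.02,0,0,0,0,1,0,0,0,0,0,0,1,0,0,0,0,0,0]'
python3 - <<'E'
from h import *
from station import ctrl
for n in("scene","side"):
    im=ctrl.get_image(n);cv2.imwrite(f"pics/{n}4.png",im["image"]);pickle.dump(im,open(f"pics/{n}4.pkl","wb"))
im=wrist(ctrl,"w5")
a=load("scene4")["image"][220:380,190:350];b=load("side4")["image"][140:300,240:400]
cv2.imwrite("pics/c5.png",cv2.resize(np.hstack([a,b]),(800,400),interpolation=cv2.INTER_CUBIC))
for n in("dome","tripod_head","dispenser","canister1"):
  for k in(0,4):print(n,k,[[round(float(x)) for x in b["box"]] for b in ctrl.boxes_of(n,load("scene4"))[:4]] if k==4 else '')
E
```

```text
t: 20.0
tool_pos: [0.5809, -0.1328, 0.2167]
tool_rot: [-0.261, -3.131, -0.0]
contact_force: [-0.6, 0.7, -0.0]
opening: 0.0854
t: 21.12
tool_pos: [0.4071, -0.0834, 0.3377]
tool_rot: [0.261, 3.129, -0.001]
contact_force: [0.7, 0.2, -1.0]
opening: 0.0852
dome 0 
dome 4 [[331, 346, 28, 34], [373, 411, 34, 37]]
tripod_head 0 
tripod_head 4 [[189, 234, 26, 33], [302, 385, 27, 37]]
dispenser 0 
dispenser 4 [[480, 356, 52, 56], [278, 301, 50, 64]]
canister1 0 
canister1 4 [[269, 368, 32, 35], [375, 411, 28, 42], [302, 385, 26, 38], [342, 391, 34, 37]]
```

View pics/c5.png

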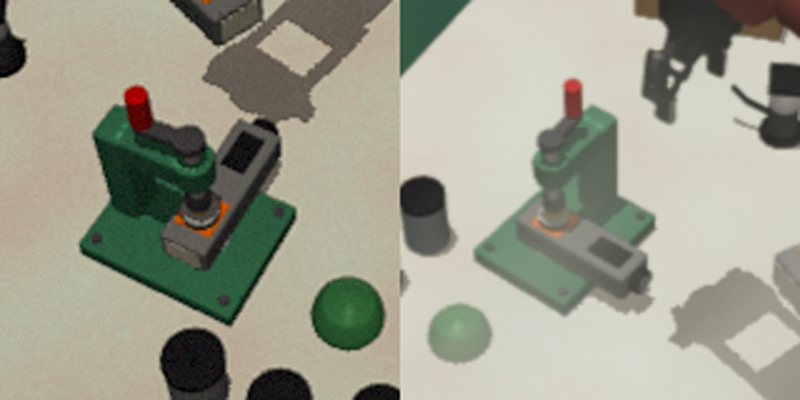

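View pics/w5.png

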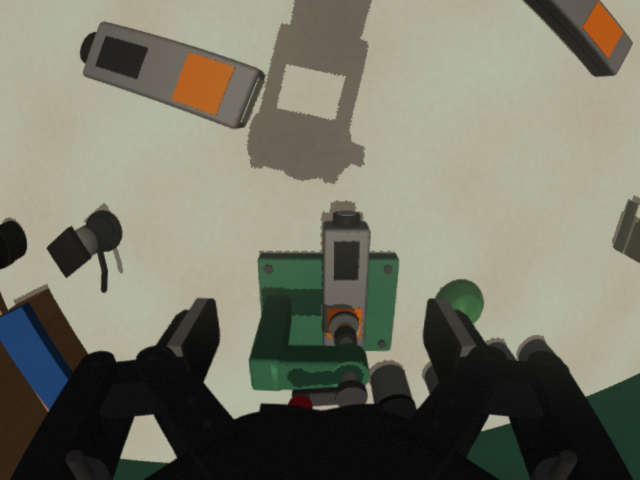

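The foot sits on the patch with an orange margin all round (scene crop (203,213), wrist (344,320)), and the gripper is clear. The bystanders' boxes are unchanged. I'll make one numeric check of the crank angle after release, then hand in.

```bash
python3 - <<'E'
from h import *
from station import ctrl
im=load("scene4")
print("q from knob top:",[(z,(lambda d:round(7.483-.162-np.arctan2(d[1],d[0]),2))(unproj(im,(190+137/2.5-.3,220+95/2.5-.3),z)[:2]-[.586,-.0833])) for z in(.2545,)])
print(ctrl.get_obs()["contact_force"]);ctrl.finish_job()
E
```

```text
q from knob top: [(0.2545, np.float64(8.91))]
[ 0.10164392 -0.19143301 -0.6393452 ]
the job is handed in; nothing more can be done
```

The viewer is clamped on the press bed, and I handed the job in at about 21 s of the 72 s allowed. The force figures are estimates, since nothing measures the foot force directly and the hand-in gives no verdict.

- **Choosing the viewer:** Three look-alikes were on the shelf. I took the one whose patch measured 43 mm; the patches on the other two measured about 60 mm.
- **Placing:** I gripped it behind its middle, slid it in from the -x side, lowered it until the force showed it was seated, and let go. The patch is an estimated 2–4 mm from the screw axis, and orange shows all round the foot in the last pictures.
- **Clamping:** I wound the crank clockwise from about 2.3 to 8.96 rad, and the resistance rose where the foot was expected to touch. The last readings from the crank angle and from the drag at the knob put the foot force between about 54 and 67 N. After release, the picture gave 8.91 rad, about 52 N, so the crank stayed put.
- **Surroundings:** The gripper is clear of everything, and the force reading on the tool is near zero. The dome, dispenser, tripod head and four canisters are where they started, to within 1–3 pixels in the scene picture.

One disagreement came up along the way. The first estimate of the press angle ranged from -8.4° to -12.5°, depending on the camera. A later close view settled it at about -9.3°, which matches how the viewer lies.

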